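# Close and lock the fuse-bay cover of a bench supply

## Task

Swing the open fuse-bay cover of the sloped bench supply shut, then lock it: press its slotted orange quarter-turn stud down and turn it clockwise, a quarter turn, until it drops into its catch and stays down by itself. Let go, and leave the other things on the bench where they are.

Things in the scene. Friction and masses are not known exactly. Their poses are not given: they have to be found in the camera images.
- supply: Cream-white desk-shaped bench power supply, fixed to the table, 260 deep (x) x 240 wide (y) x 154 mm high. Origin: centre of its underside, on the table; z up, -x its front. The front wall is 50 mm high; from its top edge (x -130, z 50) a flat face slopes up at 30 deg to x +50, z 154; behind that the top is level. The slope carries the hinged cover; with the cover shut the outward direction of cover and stud is (-0.5, 0, 0.866) in this frame.
- cover_hinge (a point): Point on the cover's hinge axis, at mid width, near the top of the slope: x 37, z 146.4 mm in the supply's frame. The axis is the supply's y. The axes given are the cover's: x points from the free edge to the hinge, y along the hinge, z out of its outer face.
- cover (a joint): Cover angle, rad: 0 shut, lying on the slope; grows as the free edge rises (up to 1.3). It starts 0.6 to 1.1 open and a stiff hinge keeps it where it is left: 1 to 3 N down on the free edge moves it.
- cover_lip (a point): Point on the outer face of the cover in its yellow edge strip, at mid width, where it can be pushed: 152 mm from the hinge axis and 9 mm out from it. The cover is an aluminium plate 165 long (away from the hinge) x 150 wide x 8 mm, its outer face 9 mm out from the hinge axis. The axes are the cover's (z outward).
- stud_head (a point): Top centre of the stud, on its axis, 100 mm from the hinge axis at mid width. Steel disc 60 across x 6 mm, on it an upright orange grip bar 58 long x 14 wide x 26 mm high, slotted along its top (5 wide, 10 deep). z: out along the axis; x: along the bar. Untouched, bar top 48 and disc top 22 mm out from the cover's outer face. The bar starts up-and-down the slope, ends across it.
- stud_press (a joint): How far the stud is pressed in, m: 0 standing proud, 0.0155 the end stop. A spring pushes it out, about 5.5 N at 0 and 12.5 N at the stop. With the cover shut, it turns only while pressed beyond about 0.0125. In its catch it springs back only to about 0.009 and stays there; out of the catch it springs fully back out or hangs at about 0.012.
- stud_turn (a joint): Turn of the stud, rad: 0 as found, grows clockwise as seen looking at the cover's outer face; the stop is at 1.60, and the catch takes the stud from about 1.5 on. Anticlockwise from 0 it is blocked; unpressed it has a few degrees of play. The cover can only be shut properly with the stud at 0. Easy to turn (under 0.15 N m).
- adapter: Bystander: blue box 50 x 90 x 28 mm lying on the supply's level top. Origin: centre of its underside.
- meter: Bystander: yellow hand-held meter 150 x 75 x 32 mm lying to the supply's +y side. Origin: centre of its underside.
- driver: Bystander: screwdriver 190 mm long lying in front of the supply. Origin on its axis' underside, x along it.
- decade: Bystander: grey box with three dials, 100 x 130 x 72 mm, to the supply's -y side. Origin: centre of its underside.
- mug: Bystander: blue mug, 80 mm across, 90 mm high, on the robot's right. Origin: centre of its underside.

How it is judged (in metres and radians):
On the way:
1. the cover has been swung shut (under 0.05 rad) (value of joint cover below 0.05 rad), for 0.1 s.
At the end, for the whole second after the job is handed in: The cover is shut (under 0.05 rad), the stud is turned a quarter (over 1.45 rad) and sits in its catch, held down by it alone (stud_press between 0.006 and 0.0105 m), and every bystander lies within 30 mm of where it was (value of joint cover below 0.05 rad and value of joint stud_turn above 1.45 rad and value of joint stud_press between 0.006 and 0.0105 m and distance of each of adapter, meter, driver, decade, mug from where it was at the start of the episode below 0.03 m); the robot touches nothing.
It fails at once if a bystander was shifted by more than 30 mm (distance of any of adapter, meter, driver, decade, mug from where it was at the start of the episode above 0.03 m).
It fails at once if with the cover shut, the stud was forced round without being pressed in (value of joint cover below 0.05 rad and value of joint stud_turn between 0.4 and 1.3 rad and value of joint stud_press below 0.01 m).
It also fails if it takes over 54 s, if anything falls off the work surface, if the arm or the gripper's body presses on something with over 40 N, if the wrist force passes 120 N, or if a joint passes its speed limit or range.

## Robot

A 7-joint arm with a two-finger parallel gripper is mounted at the origin on the work surface. World frame = base frame: x ahead of the robot, y to its left, z up, the work surface at z = 0. Lengths are in mm, angles in rad, forces in N, time in s.
With the tool pointing down it reaches from about 350 to 775 mm from the base axis. Payload 3.1 kg.
Tool frame: the origin (TCP) lies at the very end of the fingers, on their centre line; the grasp point (between the pads) lies 19 mm behind it (env.grasp_offset is the distance from the TCP to the grasp point, in mm); z points along the fingers, y is the direction in which the jaws open and shut (so a half turn about z gives the same grasp; the last joint's range is limited). The gripper opens to 85 mm and grips with 20 to 120 N. Pads are 22 mm wide; open, the fingers measure 114 mm over their backs; the gripper's body (76 mm by 85 mm) begins 54 mm behind the grasp point. The pads swing forward as they close: fully open they stand 13 mm farther back than shut.
Start: joints at [1.213, 0.311, 0.014, 1.512, -0.004, 1.319, -0.027], TCP at [170.85, -522.807, 231.304] pointing down, gripper open.
Joint ranges: [-2.7, 2.7], [-0.3, 1.91], [-1.27, 1.3], [0.12, 2.57], [-1.44, 4.58], [0.2, 2.03], [-3.05, 3.05]. Speed limits (rad/s): [2.79, 2.79, 3.14, 3.14, 3.14, 3.14, 3.14].

## Interface

Orientations are given as [roll, pitch, yaw] about the fixed x, y, z axes, in that order (R = Rz(yaw) Ry(pitch) Rx(roll)).
In Python, from station import env gives the robot as it stands.
- The arm moves only by the tool apply_moves, never from a script. Its argument "steps" is a list of rows, each a list of 3 entries, a list of its own where there are three numbers: the opening, from 0 (shut) to 1 (fully open), then the shift along the tool's x, y, z in mm, then the turn about the tool's z in degrees. A call has 1 to 8 rows; each row is the pose to reach, as a shift and turn from the pose measured when the call began, along the tool's axes at that moment; what a row does not reach only later rows make up. A row lasts 1/8 s, in which the tool goes at most 62.5 mm and 10.7 degrees, less where a joint would pass 70% of its speed; a pose out of reach is approached as far as the arm can. A call with a gripper value outside its range is refused whole. The fingers move at their own pace and stop on an object; "force" is the grip in N (left out, the last holds). Time passes only in rows, so rows that repeat a pose let the fingers close. It gives the time, the measured TCP pose, the force and the opening at its end, in the units of the state.
- env.sense(): the state, without advancing time (a new reading comes with each control period).
- env.capture(name): name is "scene" or "top" or "wrist"; returns (picture, depth): 480x640x3 uint8, blue, green, red; 480x640 float32, mm along the optical axis (not along the pixel's ray), 0 where there is no reading.
- env.calibration(name): a dict with "vertical_fov" (degrees; the focal length in pixels is half the picture's height over the tangent of half this angle, whatever the lens; pixels are square), "cx", "cy" (the principal point, pixels), "rvec" (rotation vector, rad) and "tvec" (3), from world to camera coordinates, as OpenCV has them. Camera axes: x right, y down, z forward; pixel columns grow to the right and rows downward; lengths in mm; the calibration is good to about 2 mm. A picture is of the moment at which its call begins: read the wrist's pose just before it. calibration takes no time and is no camera call; for the wrist camera it gives the pose at the moment of the call.
- env.hand_in(): hands the job in, once; it reports no verdict.
Trained networks look in the newest picture that a camera, given by its name, has taken for a name from the list of things; names that differ only in an ending like _2 or _b are one class to them, and where a whole thing is asked for, a point or a joint stands for the part that bears it (a point fixed in the world has none). Each returns a list of dicts, best first, with "p" (0 to 1); they miss things now and then, are a little off and sometimes report something else, mostly with a low value. They report only what shows in the picture. A call takes as long as a camera call.
- env.find_in(camera, query): "position" ([row, column] in pixels, amid what is visible of it).
- env.mark_of(camera, query): "position" ([row, column] in pixels: a listed point, or the origin of a listed thing).
The state is a dict: "clock": time; "joint_positions": joint angles; "qd": joint speeds; "effort": joint torques, N m; "position": TCP position; "eef_rot": TCP orientation; "wrist_force": force on the tool from outside, world axes, zero at the start; "moment": the same for the moment, N m; "finger_gap": finger opening in mm.
Only numpy, scipy, OpenCV 4.12 (cv2) and the standard library are available. Lean on these libraries where they do the work, as an engineer would, in place of code of your own. Each camera call takes 0.05 s, during which the arm holds its last target.

## Working session

There is one attempt and no reset: what is moved stays moved. The work goes in short steps, Python scripts to look and compute and a tool call to move; the robot and the scene stay as the last step left them, time stands still between calls to the robot, and variables do not carry over. Pictures are saved under pics/ and viewed, and the job is handed in when it is done.

Besides the shell and the picture viewer there is one more tool, called after "Emit:" by a JSON object that holds its "name" and its "arguments". apply_moves: Moves the arm, as the interface text tells. Its arguments: {"type":"object","properties":{"steps":{"type":"array"},"force":{"type":"number"}},"required":["steps"]}

```bash
ls; mkdir -p pics
python3 - <<'E'
from station import env
import cv2
print(env.sense())
for n in ("scene","top"):
    im,d=env.capture(n); cv2.imwrite(f"pics/{n}0.png",im)
    print(n,env.calibration(n))
    for q in ("supply","cover_hinge","cover_lip","stud_head"):
        print(q,env.mark_of(n,q)[:2])
print(env.sense()["clock"],env.grasp_offset)
E
```

```text
pics
{'clock': 0.0, 'joint_positions': array([ 1.21330087,  0.31171943,  0.01398874,  1.51308334, -0.00440589,
        1.31920917, -0.02718806]), 'qd': array([ 0.00139331, -0.00128476,  0.00115783,  0.00058092,  0.0012019 ,
        0.00187355, -0.00021569]), 'effort': array([-1.19218930e-04, -3.79909837e+01,  1.46192112e-01, -2.30587846e+01,
        1.23108635e-02,  1.36496726e-02, -1.12705433e-05]), 'position': array([ 170.59767874, -522.08870603,  230.21389066]), 'eef_rot': array([-3.13920589e+00,  9.05217322e-05,  3.15885794e-01]), 'wrist_force': array([-0.43402838,  0.09472337, -0.30597241]), 'moment': array([-0.02905667, -0.01634685,  0.01001486]), 'finger_gap': 85.3499562663061}
scene {'vertical_fov': 52.83602581001861, 'cx': 316.6309036058837, 'cy': 241.9715551550186, 'rvec': array([ 1.97371642,  1.38191218, -0.58440434]), 'tvec': array([-187.05190686, -297.57415115, 1625.03866494])}
supply []
cover_hinge [{'position': [238.3, 402.6], 'p': 0.71}]
cover_lip [{'position': [187.7, 375.4], 'p': 0.85}]
stud_head [{'position': [192.0, 385.9], 'p': 0.82}]
top {'vertical_fov': 57.74268455606935, 'cx': 310.6501366547891, 'cy': 236.93133239044414, 'rvec': array([ 2.17450526, -2.16235984,  0.08500662]), 'tvec': array([-18.22888181, 634.28814376, 951.83121987])}
supply []
cover_hinge [{'position': [211.5, 228.4], 'p': 0.71}]
cover_lip [{'position': [281.3, 220.8], 'p': 0.63}]
stud_head [{'position': [247.4, 219.9], 'p': 0.95}]
0.5 18.700000000000003
```

View pics/scene0.png

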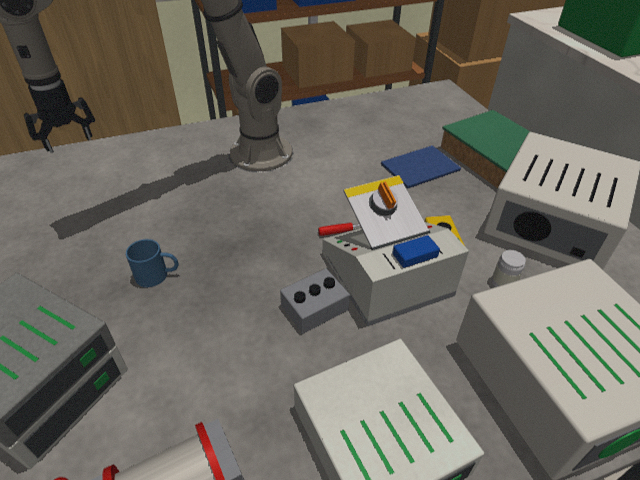

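View pics/top0.png

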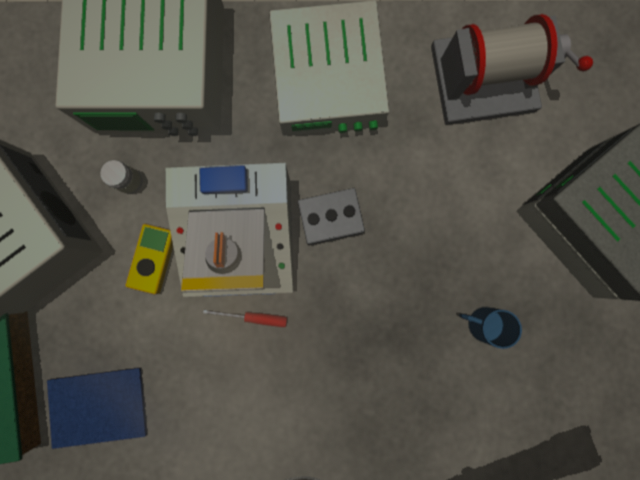

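```bash
cat > h.py <<'E'
import numpy as np,cv2
from station import env
def cal(n):
    c=env.calibration(n); f=240/np.tan(np.radians(c["vertical_fov"]/2))
    R=cv2.Rodrigues(np.array(c["rvec"]))[0]; return f,c["cx"],c["cy"],R,np.array(c["tvec"])
def cloud(n,d):
    f,cx,cy,R,t=cal(n); v,u=np.mgrid[:480,:640]
    P=np.stack([(u-cx)/f*d,(v-cy)/f*d,d],-1); return (P-t)@R
def atz(n,u,v,z):
    f,cx,cy,R,t=cal(n); r=R.T@np.array([(u-cx)/f,(v-cy)/f,1]); o=-R.T@t
    return o+r*(z-o[2])/r[2]
def proj(n,P):
    f,cx,cy,R,t=cal(n); p=R@np.array(P)+t; return np.array([f*p[0]/p[2]+cx,f*p[1]/p[2]+cy])
E
python3 - <<'E'
from h import *
np.set_printoptions(precision=1,suppress=True)
im,d=env.capture("top"); W=cloud("top",d)
for u,v in [(166,168),(286,163),(183,195),(270,195),(226,205),(190,230),(258,230),(190,282),(258,280),(225,285),(219,249),(450,400),(300,300)]: print(u,v,W[v,u])
print("z154 corners",[atz("top",u,v,154) for u,v in [(166,168),(286,163),(288,206),(167,207)]])
np.savez("top0.npz",W=W,im=im)
# plane fits
def fit(m):
    P=W[m]; 
    for _ in range(4):
        c=np.median(P,0) if 0 else P.mean(0); n=np.linalg.svd(P-c,full_matrices=False)[2][2]; r=(P-c)@n; P=P[abs(r)<max(2,2*np.median(abs(r)))]
    return c,n*np.sign(n[2]),len(P)
m=np.zeros((480,640),bool); m[222:285,190:203]=1; m[222:285,242:260]=1
m&=d>0
print("cover",fit(m))
m=np.zeros((480,640),bool); m[170:200,170:185]=1; m[168:198,262:282]=1
print("top",fit(m&(d>0)))
print("plane slope edge strips")
m=np.zeros((480,640),bool); m[215:285,272:286]=1
print(fit(m&(d>0)))
E
```

```text
166 168 [760.5 274.8 152.2]
286 163 [811.5  44.8   1.1]
183 195 [705.2 237.8 155.1]
270 195 [705.8  64.7 155.6]
226 205 [685.5 151.7 154.9]
190 230 [633.8 217.4 169.5]
258 230 [634.2  85.  172.3]
190 282 [534.1 203.6 206.2]
258 280 [538.5  78.9 205.6]
225 285 [529.1 138.8 207.9]
219 249 [592.9 144.6 238.5]
450 400 [ 273.4 -327.2    2.3]
300 300 [491.9   9.2   0.7]
z154 corners [array([760. , 274.1, 154. ]), array([770.9,  33.8, 154. ]), array([684.2,  28.9, 154. ]), array([681.2, 269.2, 154. ])]
cover (array([589.5, 140.1, 186.5]), array([0.3, 0. , 0.9]), 1684)
top (array([729.4, 142.9, 154.9]), array([0., 0., 1.]), 843)
plane slope edge strips
(array([598.6,  51.3, 101.6]), array([-0.5, -0. ,  0.9]), 741)
```

Run:
```python
import cv2
im=cv2.imread("pics/top0.png"); cv2.imwrite("pics/topz.png",cv2.resize(im[150:310,140:310],None,fx=4,fy=4,interpolation=2)[:600])
```

```text
(no output)
```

View pics/topz.png

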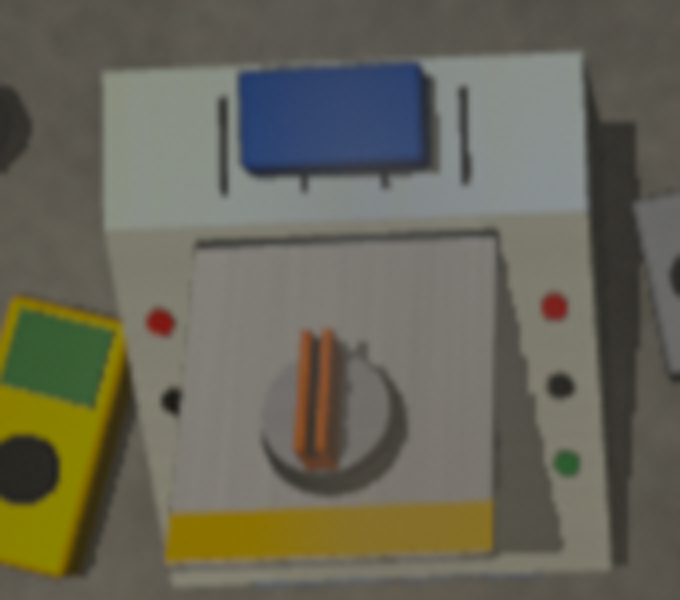

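Run:
```python
from h import *
from scipy.optimize import least_squares
np.set_printoptions(precision=3,suppress=True)
W=np.load("top0.npz")["W"]
def fit(m):
    P=W[m]
    for _ in range(5):
        c=P.mean(0); n=np.linalg.svd(P-c,full_matrices=False)[2][2]; r=(P-c)@n; P=P[abs(r)<max(1.5,2*np.median(abs(r)))]
    return c,n*np.sign(n[2]),len(P)
def box(*bs):
    m=np.zeros((480,640),bool)
    for a,b,c,d in bs: m[a:b,c:d]=1
    return m
sl=fit(box((215,285,272,286))); cv=fit(box((222,285,190,203),(222,285,242,260)))
print(sl,cv)
print("slope yaw",np.arctan2(-sl[1][1],-sl[1][0]),"tilt",np.degrees(np.arctan2(np.hypot(*sl[1][:2]),sl[1][2])))
print("cover yaw",np.arctan2(cv[1][1],cv[1][0]),"ang",np.pi/6+np.arctan2(np.hypot(*cv[1][:2]),cv[1][2]))
# corner reprojection fit in top
zc=[((-130+260,120,154),(140+103/4,150+72/4)),((130,-120,154),(140+583/4,150+52/4)),((50,-120,154),(140+586/4,150+212/4)),((50,120,154),(140+105/4,150+231/4)),((-130,-120,50),(140+611/4,150+570/4)),((-130,120,50),(140+172/4,150+586/4))]
def T(p,q):
    c,s=np.cos(p[2]),np.sin(p[2]); return np.array([p[0]+c*q[0]-s*q[1],p[1]+s*q[0]+c*q[1],q[2]])
f=lambda p:np.concatenate([proj("top",T(p,q))-np.array(uv) for q,uv in zc])
s=least_squares(f,[630,150,0.04]); print("pose",s.x,"res",s.fun)
p=s.x
c,sn=np.cos(p[2]),np.sin(p[2])
# slope plane check: offset of slope centroid in supply frame
q=sl[0]-np.array([p[0],p[1],0]); x=c*q[0]+sn*q[1]; print("slope z at x",q[2],50+(x+130)*104/180)
q=cv[0]-np.array([p[0],p[1],0]); x=c*q[0]+sn*q[1]; z=q[2]
for th in (.8,.85,.9,.95): 
  a=th-np.pi/6; n=np.array([np.sin(a),np.cos(a)]); print(th,"plane off (9)",n@[x-37,z-146.4])
for nm in ("top","scene"):
  for r,cam in ((152,9),(100,57)):
    for th in (.85,.9):
      a=th-np.pi/6; P=T(p,(37-r*np.cos(a)+cam*np.sin(a),0,146.4+r*np.sin(a)+cam*np.cos(a))); print(nm,r,th,P,proj(nm,P)[::-1])
np.save("pose.npy",p)
```

```text
(array([599.848,  50.658, 107.351]), array([-0.014,  0.996,  0.087]), 980) (array([589.068, 139.434, 186.706]), array([0.332, 0.016, 0.943]), 1424)
slope yaw -1.5566515499893725 tilt 84.99190391759015
cover yaw 0.047692004181941805 ang 0.8619500916598086
pose [635.297 148.945   0.044] res [ 0.057  0.058 -0.221  0.251  0.332 -0.172 -0.161 -0.176 -0.028 -0.029
  0.018  0.074]
slope z at x 107.35055476922906 102.167029868506
0.8 plane off (9) 15.961561483317562
0.85 plane off (9) 11.372171289370764
0.9 plane off (9) 6.75435658971285
0.95 plane off (9) 2.1196595161815766
top 152 0.85 [531.308 144.395 203.662] [283.703 222.486]
top 152 0.9 [534.343 144.528 210.641] [282.087 221.632]
top 100 0.85 [595.891 147.221 232.454] [247.548 218.339]
top 100 0.9 [600.283 147.413 236.167] [244.94  217.826]
scene 152 0.85 [531.308 144.395 203.662] [186.166 372.058]
scene 152 0.9 [534.343 144.528 210.641] [184.53  372.898]
scene 100 0.85 [595.891 147.221 232.454] [191.932 386.294]
scene 100 0.9 [600.283 147.413 236.167] [191.731 387.405]
```

Emit:
{"name": "apply_moves", "arguments": {"steps": [[0,[33,-29,-12],-10],[0,[67,-59,-25],-20],[0,[100,-88,-37],-30],[0,[134,-118,-50],-40],[0,[168,-148,-50],-50],[0,[201,-177,-50],-60],[0,[235,-207,-50],-70],[0,[268,-236,-50],-80]], "force": 40}}

```text
clock: 1.55
position: [352.9, -213.9, 281.6]
eef_rot: [3.141, 0.001, 1.718]
wrist_force: [-0.1, -0.5, -0.0]
finger_gap: 0.2
```

Emit:
{"name": "apply_moves", "arguments": {"steps": [[0,[35,28,0],-10.5],[0,[70,56,0],-21],[0,[105,84,0],-31.5],[0,[140,112,0],-42],[0,[175,140,0],-52.5],[0,[210,168,0],-63],[0,[245,196,0],-73.5],[0,[278,224,0],-84]]}}

```text
clock: 2.55
position: [534.5, 95.1, 281.6]
eef_rot: [-3.141, 0.001, -3.094]
wrist_force: [0.1, -0.7, 0.4]
finger_gap: 0.2
```

Run:
```python
from h import *
s=env.sense();print(s["position"],s["eef_rot"],s["joint_positions"],s["wrist_force"])
for n in("top","scene"):
    im,d=env.capture(n);cv2.imwrite(f"pics/{n}1.png",im[100:360,100:420] if n=="top" else im[80:340,200:560])
```

```text
[534.50148408  95.05712111 281.64825029] [-3.14058316e+00  1.22579746e-03 -3.09368496e+00] [ 0.36349829  0.37079713 -0.79784294  1.41432907  0.26527952  1.46515209
  1.19111599] [ 0.12526736 -0.65633493  0.43621482]
```

View pics/scene1.png

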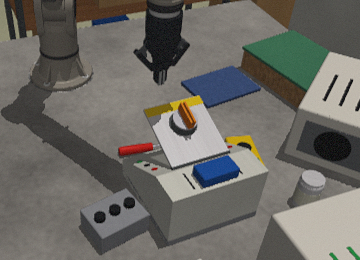

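Emit:
{"name": "apply_moves", "arguments": {"steps": [[0,[0,0,30],0],[0,[0,0,55],0],[0,[0,0,70],0],[0,[0,0,85],0],[0,[0,0,100],0],[0,[0,0,115],0],[0,[0,0,130],0],[0,[0,0,145],0]]}}

```text
clock: 3.65
position: [534.6, 100.3, 135.1]
eef_rot: [3.137, 0.001, -3.09]
wrist_force: [1.3, -0.4, 0.6]
finger_gap: -0.0
```

Run:
```python
from h import *
s=env.sense();print(s["position"],s["eef_rot"],s["joint_positions"],s["wrist_force"])
for n in("scene","wrist"):
    im,d=env.capture(n);cv2.imwrite(f"pics/{n}2.png",cv2.resize(im[80:300,240:500],None,fx=2.5,fy=2.5) if n=="scene" else im)
print(env.mark_of("scene","cover_lip")[:1],env.sense()["position"])
```

```text
[534.62872824 100.34535566 135.09666275] [ 3.13678126e+00  1.24712381e-03 -3.08976894e+00] [ 0.33732195  0.47698633 -0.75804061  1.6535616   0.34846683  1.14981184
  1.11415611] [ 1.32498476 -0.43133459  0.56062472]
[{'position': [204.4, 367.9], 'p': 0.91}] [533.80151721 100.14510304 134.88770061]
```

View pics/scene2.png

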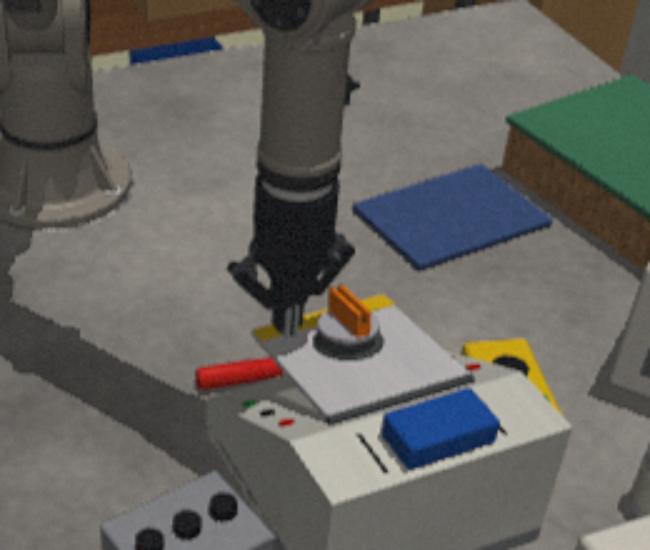

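Emit:
{"name": "apply_moves", "arguments": {"steps": [[0,[0,-4,10],0],[0,[0,-6,20],0],[0,[0,-6,30],0],[0,[0,-6,37],0],[0,[0,-6,42],0],[0,[0,-6,46],0],[0,[0,-6,48],0]]}}

```text
clock: 4.68
position: [534.1, 94.5, 86.7]
eef_rot: [3.137, -0.001, -3.09]
wrist_force: [0.4, 0.5, 0.5]
finger_gap: -0.1
```

Emit:
{"name": "apply_moves", "arguments": {"steps": [[0,[0,0,2],0],[0,[0,0,4],0],[0,[0,0,6],0],[0,[0,0,6],0]]}}

```text
clock: 5.18
position: [533.7, 94.4, 80.4]
eef_rot: [3.137, -0.002, -3.089]
wrist_force: [-0.3, -0.3, 0.7]
finger_gap: 0.1
```

Emit:
{"name": "apply_moves", "arguments": {"steps": [[0,[0,0,2],0],[0,[0,0,4],0],[0,[0,0,4],0]]}}

```text
clock: 5.55
position: [534.0, 94.5, 78.1]
eef_rot: [3.138, -0.001, -3.09]
wrist_force: [-3.8, -1.0, 10.9]
finger_gap: 0.0
```

Run:
```python
from h import *
s=env.sense();print(s["position"],s["wrist_force"])
im,d=env.capture("scene");cv2.imwrite("pics/scene3.png",cv2.resize(im[80:300,240:500],None,fx=2.5,fy=2.5))
im,d=env.capture("top");cv2.imwrite("pics/top3.png",cv2.resize(im[150:310,140:310],None,fx=3.5,fy=3.5))
print(env.mark_of("scene","cover_lip")[:1],env.mark_of("scene","stud_head")[:1])
p=np.load("pose.npy")
c,s_=np.cos(p[2]),np.sin(p[2])
for th in (0,.05,.1,.2):
  a=th-np.pi/6
  for r,h in((152,9),(100,57)):
    x=37-r*np.cos(a)+h*np.sin(a);z=146.4+r*np.sin(a)+h*np.cos(a)
    P=[p[0]+c*x,p[1]+s_*x,z];print(th,r,np.round(P,1),proj("scene",P)[::-1])
```

```text
[534.02977512  94.53614827  78.12081985] [-3.80922153 -1.02457656 10.8892187 ]
[{'position': [226.2, 369.3], 'p': 0.63}] [{'position': [213.1, 373.4], 'p': 0.67}]
0 152 [536.3 144.6  78.2] [226.42161294 368.74688733]
0 100 [557.3 145.5 145.8] [211.11931124 374.92247395]
0.05 152 [533.  144.5  85.1] [223.64313607 368.38871794]
0.05 100 [557.4 145.5 151.5] [209.33556619 375.15664408]
0.1 152 [530.1 144.3  92.1] [220.89064657 368.09589425]
0.1 100 [557.8 145.6 157.3] [207.61337316 375.4470839 ]
0.2 152 [525.4 144.1 106.6] [215.48311225 367.71008135]
0.2 100 [559.4 145.6 168.6] [204.37047167 376.19671643]
```

View pics/scene3.png

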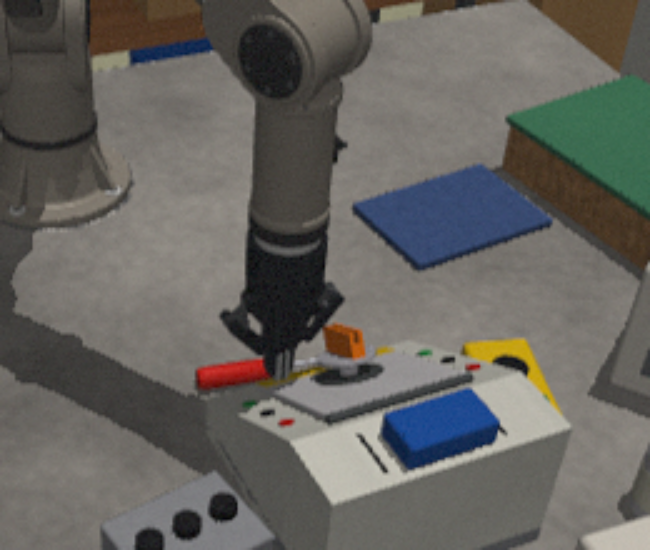

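Emit:
{"name": "apply_moves", "arguments": {"steps": [[0,[0,0,-40],0],[0,[0,0,-90],0],[0,[0,0,-125],0],[0.28,[-20,25,-125],0],[0.28,[-39,49.5,-125],0],[0.28,[-39,49.5,-125],0],[0.28,[-39,49.5,-125],0]]}}

```text
clock: 6.62
position: [570.1, 144.8, 202.7]
eef_rot: [3.139, -0.002, -3.09]
wrist_force: [-0.1, 0.4, -0.1]
finger_gap: 24.3
```

Run:
```python
from h import *
s=env.sense();print(s["position"],s["eef_rot"],s["wrist_force"],s["finger_gap"])
im,d=env.capture("scene");cv2.imwrite("pics/scene4.png",cv2.resize(im[80:300,240:500],None,fx=2.5,fy=2.5))
im,d=env.capture("wrist");cv2.imwrite("pics/wrist4.png",im)
W=cloud("wrist",d);np.savez("w4.npz",W=W,im=im)
print(env.mark_of("wrist","stud_head")[:1],env.mark_of("scene","stud_head")[:1],env.mark_of("scene","cover_lip")[:1])
```

```text
[570.09724525 144.84813336 202.72568896] [ 3.13882660e+00 -2.25833666e-03 -3.08955719e+00] [-0.1120764   0.37238564 -0.12237438] 24.26528133083224
[{'position': [245.5, 319.7], 'p': 0.95}] [{'position': [211.8, 375.3], 'p': 0.64}] [{'position': [226.4, 368.4], 'p': 0.76}]
```

View pics/scene4.png

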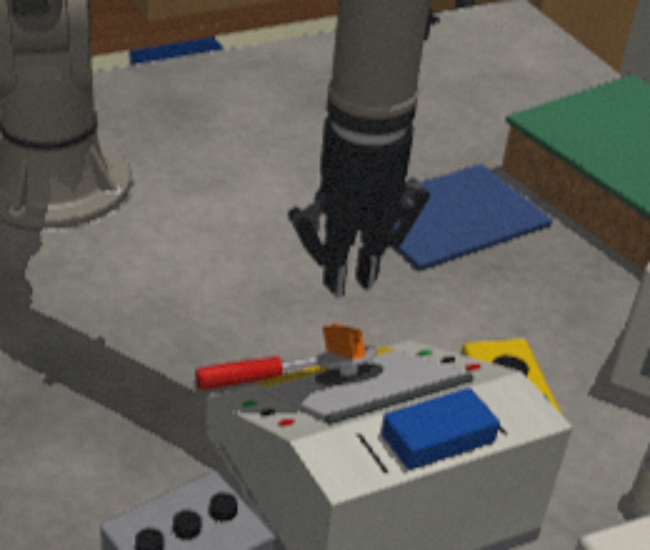

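View pics/wrist4.png

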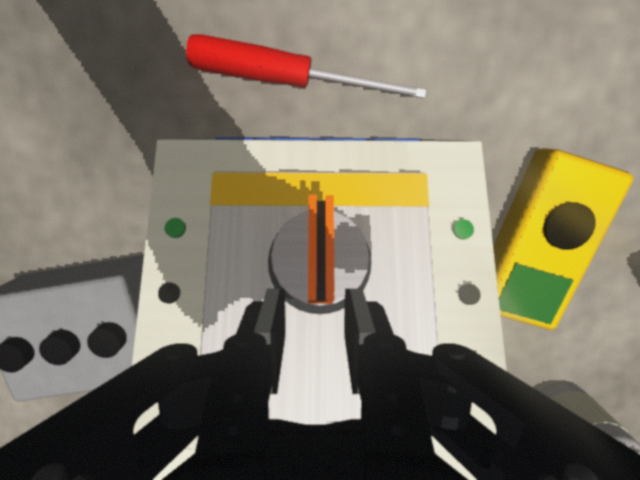

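Emit:
{"name": "apply_moves", "arguments": {"steps": [[0.28,[0,1,20],0],[0.28,[0,1,40],0],[0.28,[0,1,55],0],[0.28,[0,1,65],0],[0.28,[0,1,70],0],[0.28,[0,1,70],0]]}}

```text
clock: 7.62
position: [570.3, 145.7, 133.3]
eef_rot: [3.138, -0.001, -3.091]
wrist_force: [-0.0, -0.7, 0.4]
finger_gap: 24.1
```

Emit:
{"name": "apply_moves", "arguments": {"steps": [[0.24,[0,0,4],0],[0.24,[-1,0,8],0],[0.24,[-3,0,12],0],[0.24,[-4,0,14],0]]}}

```text
clock: 8.12
position: [574.9, 146.2, 120.7]
eef_rot: [3.139, 0.0, -3.091]
wrist_force: [-2.1, -0.4, 7.6]
finger_gap: 20.2
```

Emit:
{"name": "apply_moves", "arguments": {"steps": [[0.24,[-1,0,3],0],[0.24,[-3,0,6],0],[0.24,[-4,0,9],0],[0.24,[-5,0,12],0],[0.24,[-5,0,12],0]]}}

```text
clock: 8.75
position: [579.5, 146.5, 112.8]
eef_rot: [3.141, 0.001, -3.091]
wrist_force: [-8.0, -2.9, 20.4]
finger_gap: 20.4
```

Emit:
{"name": "apply_moves", "arguments": {"steps": [[0.25,[0,0,5],8],[0.26,[0.5,0,5],16],[0.26,[1,0,5],24],[0.26,[1,0,5],24]]}}

```text
clock: 9.25
position: [576.2, 149.4, 112.9]
eef_rot: [3.14, -0.001, 2.775]
wrist_force: [-13.1, -1.8, 24.1]
finger_gap: 22.3
```

Run:
```python
from h import *
s=env.sense();print(s["position"],s["eef_rot"],s["wrist_force"],s["moment"])
im,d=env.capture("scene");cv2.imwrite("pics/scene5.png",cv2.resize(im[150:270,310:450],None,fx=5,fy=5,interpolation=2))
im,d=env.capture("wrist");cv2.imwrite("pics/wrist5.png",im)
```

```text
[576.161775   149.38396309 112.89488416] [ 3.13991447e+00 -1.49646080e-03  2.77549478e+00] [-13.09914541  -1.83958589  24.1348222 ] [-0.07509046  2.5659823   0.26118974]
```

View pics/wrist5.png

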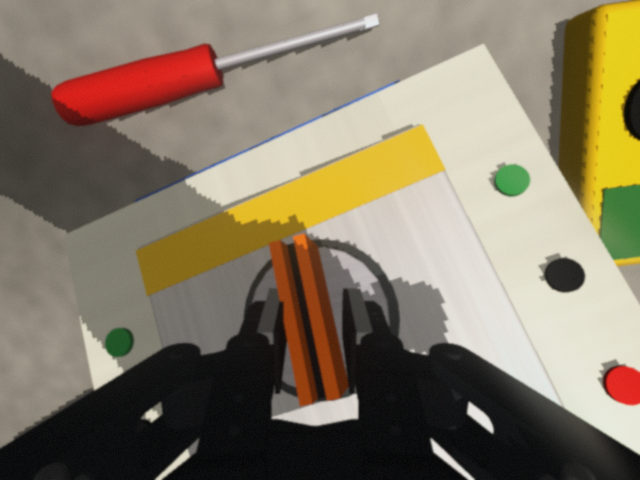

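View pics/scene5.png

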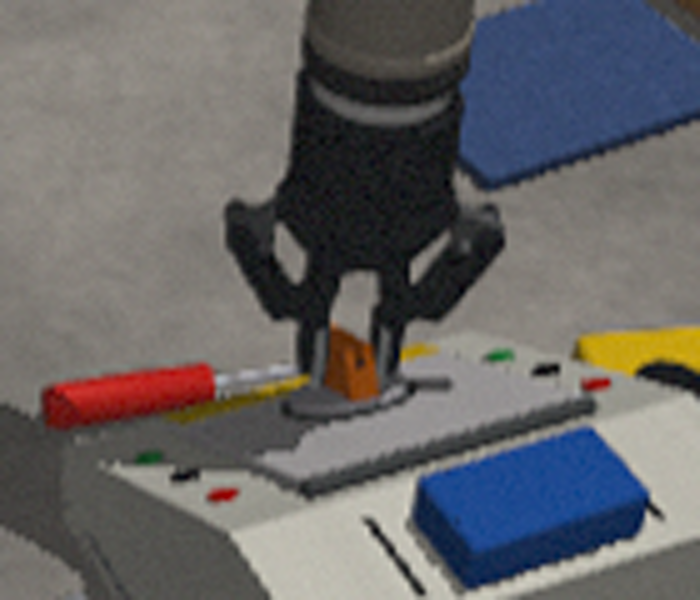

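Emit:
{"name": "apply_moves", "arguments": {"steps": [[0.25,[0,-2,5],9],[0.25,[0,-3,5],18],[0.25,[0,-3,5],27],[0.25,[0,-3,5],27]]}}

```text
clock: 9.85
position: [575.6, 148.4, 114.5]
eef_rot: [3.137, 0.0, 2.306]
wrist_force: [-11.6, -3.6, 27.2]
finger_gap: 21.5
```

Run:
```python
from h import *
s=env.sense();print(s["position"],s["eef_rot"],s["wrist_force"],s["moment"])
im,d=env.capture("wrist");cv2.imwrite("pics/wrist6.png",im)
```

```text
[575.62000535 148.42709593 114.49350108] [3.13718666e+00 3.88218690e-04 2.30560379e+00] [-11.55069077  -3.59332765  27.21378748] [-0.38424696  1.78565836  0.06211791]
```

View pics/wrist6.png

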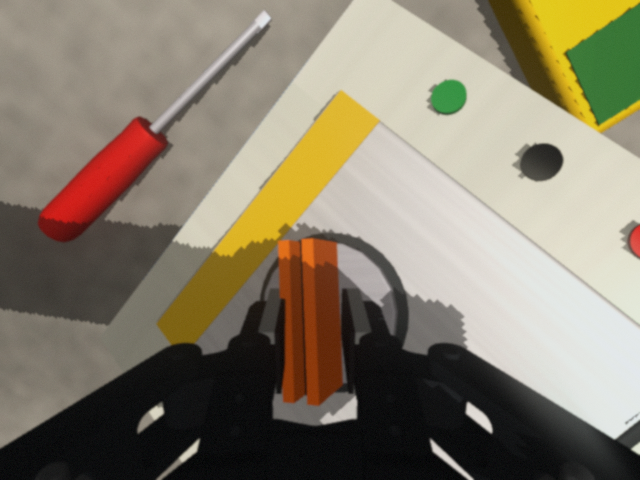

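Emit:
{"name": "apply_moves", "arguments": {"steps": [[0.26,[0.5,-1,5],9],[0.27,[1,-2,5],18],[0.27,[1,-3,5],26],[0.27,[1,-3,5],26]]}}

```text
clock: 10.4
position: [574.3, 148.9, 115.1]
eef_rot: [3.131, -0.001, 1.853]
wrist_force: [-7.8, -1.9, 21.2]
finger_gap: 23.0
```

Run:
```python
from h import *
s=env.sense();print(s["position"],s["eef_rot"],s["wrist_force"],s["moment"])
im,d=env.capture("wrist");cv2.imwrite("pics/wrist7.png",im)
im,d=env.capture("scene");cv2.imwrite("pics/scene7.png",cv2.resize(im[150:270,310:450],None,fx=5,fy=5,interpolation=2))
```

```text
[574.27162172 148.85547238 115.07198188] [ 3.13128902e+00 -1.27807261e-03  1.85262657e+00] [-7.79911024 -1.8975944  21.19280594] [-0.27899899  1.04036247  0.00814441]
```

View pics/wrist7.png

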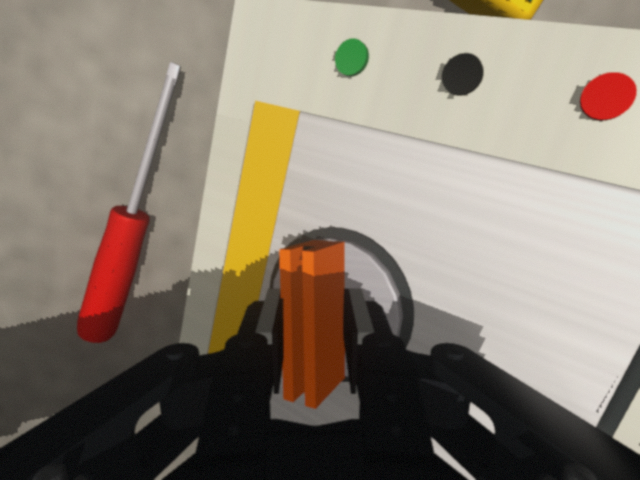

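View pics/scene7.png

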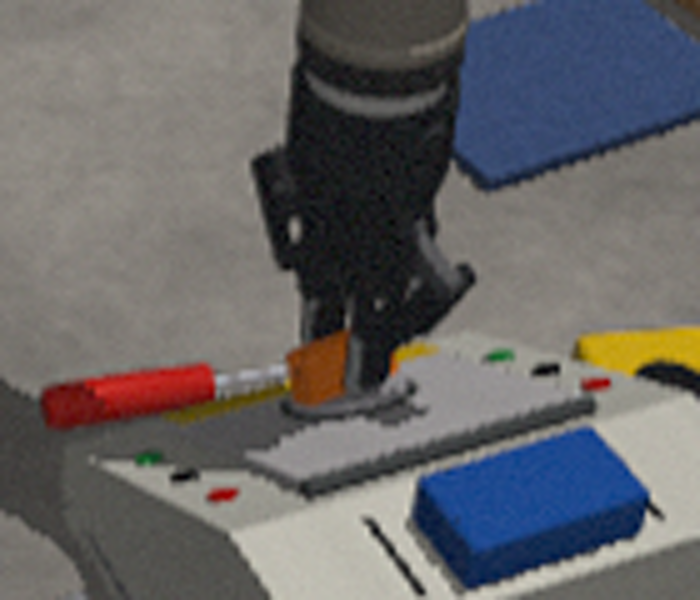

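Emit:
{"name": "apply_moves", "arguments": {"steps": [[0.27,[0,-1,5],8],[0.28,[-1,-2,5],16],[0.28,[-1,-3,5],24],[0.28,[-1,-3,5],28],[0.28,[-1,-3,5],28]]}}

```text
clock: 11.12
position: [574.1, 152.0, 115.3]
eef_rot: [3.126, -0.013, 1.37]
wrist_force: [-5.1, 2.5, 16.9]
finger_gap: 23.8
```

Run:
```python
from h import *
s=env.sense();print(s["position"],s["eef_rot"],s["wrist_force"],s["moment"])
im,d=env.capture("wrist");cv2.imwrite("pics/wrist8.png",im)
```

```text
[574.0625966  152.03675744 115.27464128] [ 3.12593876 -0.01344297  1.37008958] [-5.12710425  2.50953546 16.94586111] [0.64559695 0.32384293 0.70299411]
```

View pics/wrist8.png

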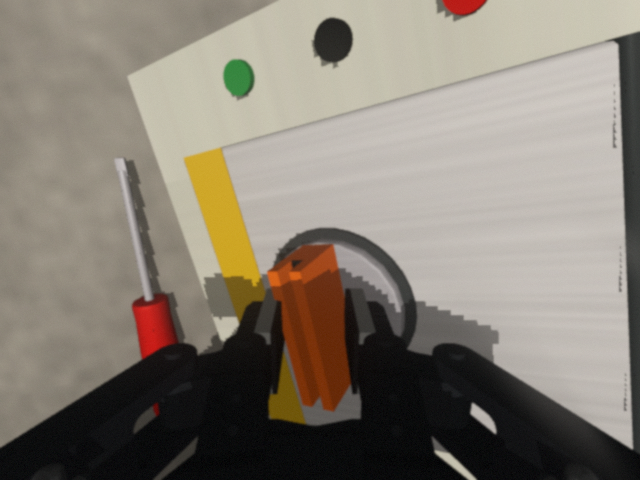

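Emit:
{"name": "apply_moves", "arguments": {"steps": [[0.28,[0,0,0],0],[0.28,[0,0,-4],0],[0.28,[0,0,-8],0],[0.3,[0,0,-12],0],[0.36,[0,0,-15],0],[0.36,[0,0,-18],0]]}}

```text
clock: 11.92
position: [572.9, 152.1, 132.9]
eef_rot: [3.128, -0.013, 1.371]
wrist_force: [-4.2, -0.2, -1.0]
finger_gap: 30.9
```

Run:
```python
from h import *
s=env.sense();print(s["position"],s["eef_rot"],s["wrist_force"],s["moment"])
im,d=env.capture("wrist");cv2.imwrite("pics/wrist9.png",im)
```

```text
[572.88345509 152.1353289  132.88373748] [ 3.12812611 -0.01317195  1.37056565] [-4.22318721 -0.2277661  -1.01223575] [-0.04405794  0.91569755  0.03283587]
```

View pics/wrist9.png

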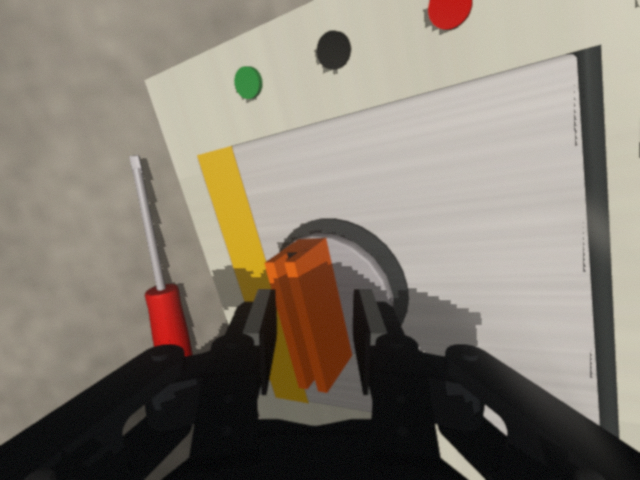

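Emit:
{"name": "apply_moves", "arguments": {"steps": [[0.38,[0,-4,-2],0],[0.4,[0,-5,-8],0],[0.4,[0,-5,-20],0],[0.4,[0,-5,-40],0],[0.4,[0,-5,-80],0],[0.4,[0,-5,-120],0],[0.4,[0,-5,-120],0]]}}

```text
clock: 12.85
position: [569.4, 153.1, 259.2]
eef_rot: [3.117, -0.019, 1.37]
wrist_force: [0.3, -0.2, 0.2]
finger_gap: 34.2
```

Run:
```python
from h import *
np.set_printoptions(precision=3,suppress=True)
s=env.sense();print(s["position"],s["wrist_force"])
im,d=env.capture("wrist");cv2.imwrite("pics/wrist10.png",im);W=cloud("wrist",d)
im2,d2=env.capture("scene");cv2.imwrite("pics/scene10.png",cv2.resize(im2[150:270,310:450],None,fx=5,fy=5,interpolation=2))
p=np.load("pose.npy");c,s_=np.cos(p[2]),np.sin(p[2])
L=np.stack([c*(W[...,0]-p[0])+s_*(W[...,1]-p[1]),-s_*(W[...,0]-p[0])+c*(W[...,1]-p[1]),W[...,2]],-1)
# slope coords: r from hinge downslope, h outward from hinge axis
dx=L[...,0]-37;dz=L[...,2]-146.4
r=-(dx*.866+dz*.5);h=-dx*.5+dz*.866
hsv=cv2.cvtColor(im,cv2.COLOR_BGR2HSV)
org=(hsv[...,0]<16)&(hsv[...,1]>150)&(d>0)&(abs(L[...,1])<50)&(abs(r-100)<50)&(h>10)
top=org&(h>np.percentile(h[org],95)-4)
hh=h[org];print("orange h pct",np.percentile(hh,[5,50,90,97]))
q=np.stack([r[top],L[...,1][top]],-1).astype(np.float32);print("top bar rect (r,y)",cv2.minAreaRect(q),"h",np.median(h[top]))
pl=(abs(L[...,1])<70)&(r>20)&(r<60)&(d>0);print("cover h upper",np.median(h[pl]))
pl=(abs(L[...,1])<70)&(r>140)&(r<160)&(d>0)&~org;print("cover h lower",np.median(h[pl]))
rr=np.hypot(r-100,L[...,1]);ds=(rr<27)&(abs(r-100)>13)&~org&(d>0);print("disc h",np.percentile(h[ds],[10,50,90]))
print(env.mark_of("wrist","stud_head")[:1],env.mark_of("scene","stud_head")[:1],env.mark_of("scene","cover_lip")[:1])
```

```text
[569.382 153.082 259.245] [ 0.277 -0.154  0.161]
orange h pct [23.065 40.707 45.373 45.758]
top bar rect (r,y) ((99.30988311767578, 2.0624332427978516), (15.062004089355469, 58.03408432006836), 1.7857850790023804) h 44.797536197980236
cover h upper 210.92360070138815
cover h lower 6.669661334049124
disc h [18.157 19.016 19.745]
[{'position': [243.0, 303.3], 'p': 0.56}] [{'position': [214.3, 375.4], 'p': 0.62}] [{'position': [229.6, 351.1], 'p': 0.24}]
```

View pics/wrist10.png

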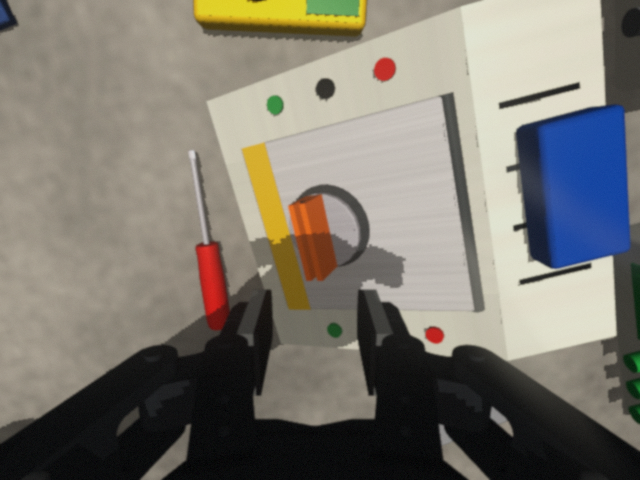

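View pics/scene10.png

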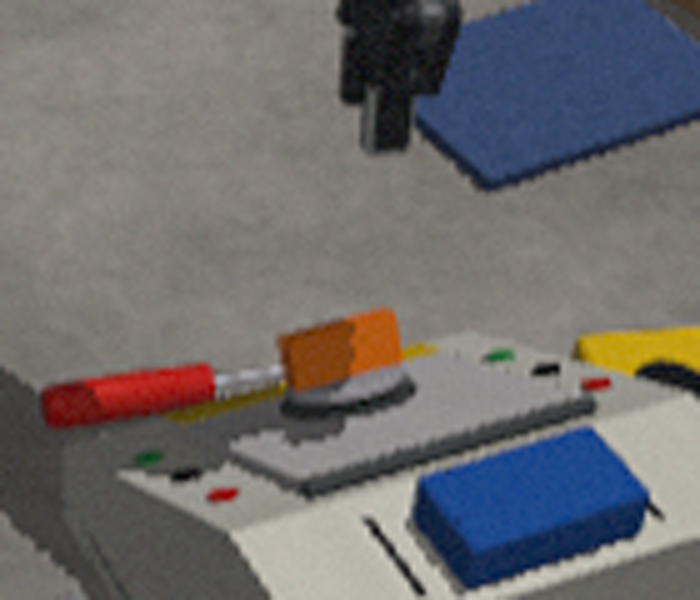

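```bash
cat > meas.py <<'E'
from h import *
def go(n):
    im,d=env.capture(n);W=cloud(n,d)
    p=np.load("pose.npy");c,s_=np.cos(p[2]),np.sin(p[2])
    L=np.stack([c*(W[...,0]-p[0])+s_*(W[...,1]-p[1]),-s_*(W[...,0]-p[0])+c*(W[...,1]-p[1]),W[...,2]],-1)
    dx=L[...,0]-37;dz=L[...,2]-146.4
    r=-(dx*.866+dz*.5);h=-dx*.5+dz*.866;y=L[...,1]
    rho=np.hypot(r-100,y)
    hsv=cv2.cvtColor(im,cv2.COLOR_BGR2HSV);org=(hsv[...,0]<16)&(hsv[...,1]>140)
    cov=(d>0)&(rho>42)&(abs(y)<68)&(r>20)&(r<158)&(abs(h-9)<6)&~((rho<80)&(h>14))
    A=np.stack([r[cov],y[cov],np.ones(cov.sum())],-1);b=h[cov]
    for _ in range(4):
        k=np.linalg.lstsq(A,b,rcond=None)[0];e=abs(A@k-b);m=e<2.5*np.median(e)+.3;A,b=A[m],b[m]
    hc=h-(k[0]*r+k[1]*y+k[2])
    print(n,"cover plane",k.round(4),len(b),"tilt -> cover ang~",np.round(-k[0]*-1,3))
    org2=org&(d>0)&(rho<45)&(hc>5)
    dsk=(d>0)&(rho<26)&~cv2.dilate(org.astype(np.uint8),np.ones((5,5))).astype(bool)&(hc>2)&(hc<25)
    print(" disc above cover",np.percentile(hc[dsk],[10,50,90]).round(2) if dsk.any() else None,dsk.sum())
    t=org2&(hc>np.percentile(hc[org2],97)-2.5)
    print(" bar top",np.percentile(hc[t],[10,50,90]).round(2),t.sum())
    q=np.stack([r[t],y[t]],-1); cc=q.mean(0);v=np.linalg.svd(q-cc,full_matrices=False)[2][0];print(" bar centre r,y",cc.round(1),"dir(r,y)",v.round(3))
E
python3 - <<'E'
from meas import *
go("wrist");go("scene")
E
```

```text
wrist cover plane [2.7000e-03 1.0000e-03 7.0684e+00] 19438 tilt -> cover ang~ 0.003
 disc above cover [12.18 13.   13.79] 785
 bar top [37.92 38.87 39.61] 1086
 bar centre r,y [95.9  3.7] dir(r,y) [ 0.034 -0.999]
scene cover plane [4.0000e-03 1.6000e-03 1.0501e+01] 513 tilt -> cover ang~ 0.004
 disc above cover [2.23 2.53 3.19] 13
 bar top [37.   38.1  39.48] 33
 bar centre r,y [91.2  1.8] dir(r,y) [-0.002 -1.   ]
```

Run:
```python
from station import env
print(env.sense()["qd"].round(3),env.sense()["wrist_force"]); print(env.hand_in())
```

```text
[-0.001 -0.003 -0.001 -0.005 -0.001 -0.    -0.001] [ 0.41885748  0.30013828 -0.17325747]
the job is handed in; nothing more can be done
None
```

The cover is shut, the stud is locked in its catch, and I handed the job in at about 13 s on the robot's clock. I pushed the cover down at its edge strip with the closed fingers. Then I put the fingers either side of the orange bar, pressed the stud to its stop, turned it clockwise against its end stop, let go and lifted clear.

- **Cover:** the wrist and scene cameras both showed its plane within 0.005 rad of shut.
- **Stud depth:** the wrist camera put the disc 13.0 mm and the bar top 38.9 mm above the cover. That is about 9.0 mm pressed, where the stud should sit in its catch. My first estimate, about 12 mm, would have meant it was hanging short of the catch. It was thrown off by a height offset of about 2 mm, and measuring from the cover itself corrected that.
- **Stud turn:** the bar lay about 88 to 90° round, past the 83° needed.
- **Robot:** it was clear, nearly still, with wrist force under 1 N. The highest wrist force I read was about 30 N.
- **Bystanders:** I didn't touch any of them on purpose. They looked unmoved where they showed in the pictures, but I did not measure their positions again at the end.
- **Disagreeing check:** the scene camera's disc height, 2.5 mm from 13 pixels, did not fit and I disregarded it. Its bar-top reading, 38.1 mm, agreed with the wrist camera.

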